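Slacken the siren's knurled retaining ring by two turns

ROBOT

A 7-joint arm with a two-finger parallel gripper is mounted at the origin on the work surface. World frame = base frame: x ahead of the robot, y to its left, z up, the work surface at z = 0. Lengths are in m, angles in rad, forces in N, time in s.
With the tool pointing down it reaches from about 0.4 to 0.875 m from the base axis. Payload 6.5 kg.
Tool frame: the origin (TCP) lies where the fingers leave the gripper's body, on its centre line; the fingertips stand 73 mm ahead of it and the grasp point (between the pads) lies 54 mm ahead of it (tcp_to_grasp is the z of the grasp point in the tool frame, in m); z points along the fingers, y is the direction in which the jaws open and shut (so a half turn about z gives the same grasp; the last joint's range is limited). The gripper opens to 85 mm and grips with 20 to 120 N. Pads are 22 mm wide; open, the fingers measure 114 mm over their backs; the gripper's body (76 mm by 85 mm) begins 54 mm behind the grasp point. The pads swing forward as they close: fully open they stand 13 mm farther back than shut.
Start: joints at [1.268, 0.536, -0.004, 1.538, 0.003, 1.067, -0.071], TCP at [0.152, -0.632, 0.304] pointing down, gripper open.
Joint ranges: [-2.7, 2.7], [-0.37, 2.16], [-1.27, 1.26], [0.24, 2.4], [-1.31, 4.45], [0.19, 1.91], [-2.76, 2.76]. Speed limits (rad/s): [2.39, 2.39, 3.14, 3.14, 3.14, 3.14, 3.14].

INTERFACE

Orientations are given as a unit quaternion [w, x, y, z].
In Python, from plant import * gives the robot as it stands.
- The arm moves only by the tool send_rows, never from a script. Its argument "rows" is a list of rows, each a list of 3 entries, a list of its own where there are three numbers: the shift along the tool's x, y, z in mm, then the turn, a rotation vector about the tool's x, y, z in degrees, then the finger opening in mm, from 0 to 85.4. A call has 1 to 20 rows; each row is the pose to reach, as a shift and turn from the pose commanded when the call began, along the tool's axes at that moment; what a row does not reach only later rows make up. A row lasts 1/10 s, in which the tool goes at most 50 mm and 8.59 degrees, less where a joint would pass 70% of its speed; a pose out of reach is approached as far as the arm can. A call with a gripper value outside its range is refused whole. The fingers move at their own pace and stop on an object; "force" is the grip in N (left out, the last holds). Time passes only in rows, so rows that repeat a pose let the fingers close. It gives the time, the measured TCP pose, the force and the opening at its end, in the units of the state.
- sense(): the state, without advancing time (a new reading comes with each control period).
- snapshot(name): name is "scene" or "side" or "wrist"; returns a dict with "frame" (384x512x3 uint8, red, green, blue), "K" (3x3 intrinsics, pixels), "k1" (the pictures are not rectified: a ray, as slopes to the right and down, at radius r is drawn at 1 + k1 r^2 times it, then the intrinsics apply), "R" (3x3) and "t" (3): a world point X has camera coordinates R X + t. Camera axes: x right, y down, z forward; pixel columns grow to the right and rows downward; lengths in m; the calibration is good to about 2 mm. A picture is of the moment at which its call begins. There is no depth.
- job_done(): hands the job in, once; it reports no verdict.
Trained networks look in the newest picture that a camera, given by its name, has taken for a name from the list of things; names that differ only in an ending like _2 or _b are one class to them, and where a whole thing is asked for, a point or a joint stands for the part that bears it (a point fixed in the world has none). Each returns a list of dicts, best first, with "p" (0 to 1); they miss things now and then, are a little off and sometimes report something else, mostly with a low value. They report only what shows in the picture. A call takes as long as a camera call.
- spot_in(thing, camera): "centre" ([x, y, z] in m, in the coordinates of the camera as it stood for that picture, good to about 4 mm: the middle of the surface that is visible of it).
- cut_out(thing, camera): "region" (384x512 bool, what is visible of it).
The state is a dict: "time_s": time; "qpos": joint angles; "joint_velocities": joint speeds; "effort": joint torques, N m; "ee_pos": TCP position; "ee_rot": TCP orientation; "contact_force": force on the tool from outside, world axes, zero at the start; "ft_torque": the same for the moment, N m; "finger_gap": finger opening in m.
Only numpy, scipy, OpenCV 4.12 (cv2) and the standard library are available. Lean on these libraries where they do the work, as an engineer would, in place of code of your own. Each camera call takes 0.05 s, during which the arm holds its last target. There are 200 camera calls.

TASK

Slacken the knurled blue ring that holds the white alarm siren in the black battery case, pushing its rim round anticlockwise (seen from above) with a fingertip: bring its yellow mark up to the red pointer, then go on for two more full turns and leave the mark at the pointer again. Do not unscrew it further than that, or it comes off its thread, and leave the cutters, carton and screwdriver where they are.

Things in the scene. Friction and masses are not known exactly. Their poses are not given: they have to be found in the camera images.
- siren_ring (a joint): angle (rad) of the knurled blue ring on its vertical axis, growing anticlockwise from above (loosening), not wrapping: 0 when the yellow mark first meets the red pointer, 6.28 and 12.57 one and two full turns later. Starts at -0.9 to -0.25 (mark clockwise of pointer); stopped at -1.0. Turns in place without rising; steady friction 0.15 N m (3 N at the rim); stays where left.
- ring_centre (a point): point on the ring's axis at its top face, 73 mm above the table; does not turn. Blue metal ring, 28 mm tall, 106 mm over 36 vertical round ribs 2.5 mm proud; rim spans heights 45 to 73 mm. A finger pressed sideways on the rim with 5 to 10 N and moved along it carries the ring round. Inside it a fixed white siren cover, 74 mm across, 2 mm above the ring's top.
- ring_mark (a point): the middle of the yellow mark on the ring's top face, 45 mm from the axis (mark 14 mm long radially, 9 mm wide; it also runs down the rim); turns with the ring
- pointer (a point): tip of the flat red triangular pointer painted on the deck just outside the ring, on the side away from the robot: 59 mm from the ring's axis, 45 mm above the table
- case: fixed black battery case; origin on the table under the ring's axis, x axis towards the pointer. Flat deck 45 mm high reaches 85 mm from the ring's axis along +x and -x, 90 mm along +y and -y; from there to y = -290 mm an open bay, walls 45 mm high, holds cells and a circuit board. Only ring and siren stand above 45 mm.
- cutters: loose wire cutters with blue handles, lying flat, about 140 mm long, 50 mm wide, 15 mm high; leave alone. Origin at the underside near the middle, jaws to +x
- carton: loose white carton, 100 x 150 x 50 mm; leave alone. Origin at the centre of its underside
- driver: loose screwdriver with yellow handle lying flat along its x axis, about 200 mm long, under 35 mm high; leave alone

How it is judged:
By the outcome, as a careful person would: the job done as asked, in the order asked, and still so for the second after the job is handed in, with the robot touching nothing.
It also fails if it takes over 72 s, if anything falls off the work surface, if the arm or the gripper's body presses on something with over 40 N, if the wrist force passes 120 N, or if a joint passes its speed limit or range.

## Working session

There is one attempt and no reset: what is moved stays moved. The work goes in short steps, Python scripts to look and compute and a tool call to move; the robot and the scene stay as the last step left them, time stands still between calls to the robot, and variables do not carry over. Pictures are saved under pics/ and viewed, about 8 in all and at most 12, crops included, and the job is handed in when it is done.

Besides the shell and the picture viewer there is one more tool, called as name([rows], argument=value, ...), one row to a line, values as JSON. send_rows: Moves the arm, as the interface text tells. Its arguments: {"type":"object","properties":{"rows":{"type":"array","items":{"type":"array"}},"force":{"type":"number"}},"required":["rows"]}

```bash
mkdir -p pics; ls; cat > h.py <<'E'
from plant import *
import numpy as np, cv2
def save(name,fn):
    s=snapshot(name); cv2.imwrite('pics/'+fn,s['frame'][:,:,::-1]); return s
def w(s,c): return np.array(s['R']).T@(np.array(c)-np.array(s['t']))
def proj(s,X):
    c=np.array(s['R'])@np.array(X)+s['t']; u=c[:2]/c[2]; u=u*(1+s['k1']*(u@u)); K=np.array(s['K']); return K[:2,:2]@u+K[:2,2]
def ray(s,px,z):
    K=np.array(s['K']); d=np.linalg.solve(K[:2,:2],np.array(px)-K[:2,2]); u=d.copy()
    for _ in range(20): u=d/(1+s['k1']*(u@u))
    R=np.array(s['R']); o=-R.T@s['t']; v=R.T@np.r_[u,1]; return o+v*(z-o[2])/v[2]
E
python3 - <<'E'
from h import *
np.set_printoptions(precision=4,suppress=True)
print(sense())
for c in ['scene','side','wrist']:
    s=save(c,c+'0.png'); print(c,'campos',-np.array(s['R']).T@s['t'])
    for th in ['siren_ring','ring_centre','ring_mark','pointer','case','cutters','carton','driver']:
        print(th,[(round(d['p'],2),w(s,d['centre'])) for d in spot_in(th,c)[:2]])
a=[cv2.imread(f'pics/{c}0.png') for c in ['scene','side']]
cv2.imwrite('pics/two.png',cv2.resize(np.vstack(a),None,fx=.78,fy=.78))
E
```

```text
pics
{'time_s': 0.0, 'qpos': array([ 1.2678,  0.5372, -0.0045,  1.5389,  0.0026,  1.0673, -0.0712]), 'joint_velocities': array([-0.0001,  0.0007, -0.0017,  0.0001,  0.0001, -0.0022,  0.0002]), 'effort': array([ -0.    , -58.3402,   1.0484, -25.9104,   0.0123,   0.0095,
        -0.    ]), 'ee_pos': array([ 0.1524, -0.6314,  0.303 ]), 'ee_rot': array([-0.0009,  0.993 ,  0.1182, -0.0002]), 'contact_force': array([-0.3456, -0.22  ,  0.5056]), 'ft_torque': array([0.0093, 0.0202, 0.023 ]), 'finger_gap': 0.0854198061752651}
scene campos [ 1.202  -0.5371  0.7909]
siren_ring [(0.92, array([0.5829, 0.0464, 0.0773])), (0.21, array([ 0.5294, -0.0248,  0.0335]))]
ring_centre [(0.75, array([ 0.527 , -0.0237,  0.0305]))]
ring_mark [(0.74, array([0.5867, 0.0484, 0.0719]))]
pointer [(0.85, array([ 0.5291, -0.0304,  0.0339]))]
case [(0.93, array([ 0.5268, -0.0278,  0.031 ]))]
cutters [(0.72, array([0.6269, 0.2128, 0.0088]))]
carton [(0.57, array([ 0.6687, -0.1448,  0.0486]))]
driver [(0.78, array([0.7428, 0.0645, 0.018 ])), (0.67, array([ 0.667 , -0.1418,  0.0465]))]
side campos [0.5242 0.82   0.5421]
siren_ring [(0.71, array([0.556 , 0.1073, 0.0741]))]
ring_centre [(0.84, array([0.5233, 0.0645, 0.0393]))]
ring_mark [(0.57, array([0.5544, 0.1058, 0.0734]))]
pointer [(0.98, array([0.5262, 0.0667, 0.0422]))]
case [(0.9, array([0.5281, 0.0678, 0.0462]))]
cutters [(0.92, array([0.613 , 0.2229, 0.0121]))]
carton [(0.61, array([ 0.6451, -0.0954,  0.0516]))]
driver [(0.77, array([0.739 , 0.0795, 0.0216]))]
wrist campos [ 0.2177 -0.6164  0.3734]
siren_ring []
ring_centre []
ring_mark []
pointer []
case []
cutters []
carton []
driver []
```

View pics/two.png

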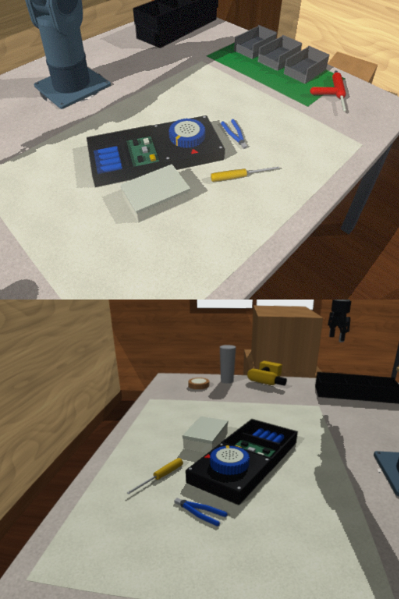

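```bash
python3 - <<'E'
from h import *
for c,b in [('scene',(140,270)),('side',(180,270))]:
    pass
a=cv2.imread('pics/scene0.png')[130:210,190:320]; b=cv2.imread('pics/side0.png')[170:250,230:360]
cv2.imwrite('pics/crop1.png',cv2.resize(np.vstack([a[:, :130],b[:, :130]]),None,fx=3.7,fy=3.7,interpolation=cv2.INTER_CUBIC))
E
```

```text
(no output)
```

View pics/crop1.png

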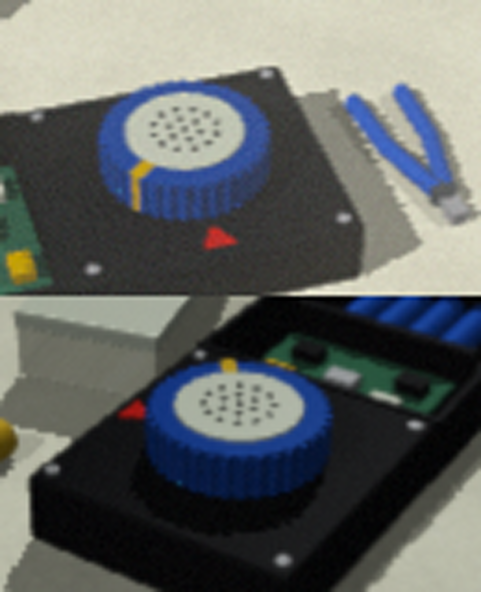

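```bash
cat >> h.py <<'E'
def ringmeas(s,c0=(239.7,165.7),rad=45):
    hsv=cv2.cvtColor(np.ascontiguousarray(s['frame']),cv2.COLOR_RGB2HSV); yy,xx=np.mgrid[:384,:512]
    near=np.hypot(xx-c0[0],yy-c0[1])<rad; H,S,V=hsv[...,0],hsv[...,1],hsv[...,2]
    return near,H,S,V
E
python3 - <<'E'
from h import *
np.set_printoptions(precision=4,suppress=True)
for c,c0 in [('scene',(239.7,165.7)),('side',(294.9,200))]:
    s=snapshot(c); near,H,S,V=ringmeas(s,c0)
    red=near&((H<6)|(H>174))&(S>150)&(V>90); ye=near&(H>18)&(H<32)&(S>140)&(V>100)
    yy,xx=np.mgrid[:384,:512]
    cov=(S<60)&(V>110)&(np.hypot(xx-c0[0],yy-c0[1])<22)
    n,l,st,ce=cv2.connectedComponentsWithStats(cov.astype(np.uint8)); k=l[int(c0[1])-0:,:][0,int(c0[0])]
    k=1+np.argmax(st[1:,4]); p=np.argwhere(l==k)[:,::-1]; e=cv2.fitEllipse(cv2.convexHull(p.astype(np.float32)))
    print(c,'cover',e,ray(s,e[0],.075)[:3], st[k])
    r=np.argwhere(red)[:,::-1]; P=np.array([ray(s,q,.045) for q in r]); print('red',len(r),P.mean(0))
    C=ray(s,e[0],.075); d=np.hypot(*(P-C)[:,:2].T); i=d.argsort()[:3]; print('tip',P[i].mean(0),d[i])
    y=np.argwhere(ye)[:,::-1]; print('yellow'); 
    Q=np.array([ray(s,q,.073) for q in y])
    for q,X in zip(y,Q): print(q,X[:2]-C[:2],round(float(np.hypot(*(X-C)[:2])),4)) if np.hypot(*(X-C)[:2])<.056 else 0
E
```

```text
scene cover ((238.8704833984375, 165.6833038330078), (22.169218063354492, 32.30241394042969), 80.4684829711914) [0.5655 0.0626 0.075 ] [224 155  32  23 536]
red 33 [0.6246 0.0342 0.045 ]
tip [0.6165 0.0372 0.045 ] [0.0552 0.0576 0.0583]
yellow
[228 174] [ 0.0024 -0.0357] 0.0358
[229 174] [ 0.0039 -0.0341] 0.0344
[230 174] [ 0.0055 -0.0326] 0.033
[227 175] [ 0.0033 -0.0396] 0.0398
[228 175] [ 0.0049 -0.0381] 0.0384
[229 175] [ 0.0064 -0.0365] 0.037
[230 175] [ 0.008  -0.0349] 0.0358
[226 176] [ 0.0043 -0.0435] 0.0438
[227 176] [ 0.0058 -0.042 ] 0.0424
[228 176] [ 0.0074 -0.0404] 0.0411
[229 176] [ 0.0089 -0.0388] 0.0398
[226 177] [ 0.0068 -0.0458] 0.0463
[227 177] [ 0.0083 -0.0443] 0.045
[228 177] [ 0.0099 -0.0427] 0.0438
[226 178] [ 0.0093 -0.0481] 0.049
[226 179] [ 0.0118 -0.0504] 0.0518
[226 180] [ 0.0142 -0.0527] 0.0546
side cover ((294.198974609375, 199.40191650390625), (18.786035537719727, 34.31174087524414), 92.4056396484375) [0.5581 0.0691 0.075 ] [277 190  35  19 500]
red 22 [0.6225 0.0326 0.045 ]
tip [0.618  0.0368 0.045 ] [0.0666 0.0685 0.0691]
yellow
[290 187] [ 0.0126 -0.054 ] 0.0555
[291 187] [ 0.0104 -0.0543] 0.0552
[292 187] [ 0.0082 -0.0545] 0.0551
[290 188] [ 0.0123 -0.0496] 0.0511
[291 188] [ 0.0101 -0.0499] 0.0509
[292 188] [ 0.0079 -0.0501] 0.0507
[293 188] [ 0.0057 -0.0504] 0.0507
[290 189] [ 0.012  -0.0453] 0.0469
[291 189] [ 0.0098 -0.0456] 0.0466
[292 189] [ 0.0076 -0.0458] 0.0464
[293 189] [ 0.0054 -0.046 ] 0.0464
```

send_rows([
  [[90,-60,0],[0,0,4],0],
  [[130,-90,0],[0,0,8],0],
  [[165,-113,0],[0,0,13.6],0],
  [[200,-137,0],[0,0,13.6],0],
  [[235,-161,0],[0,0,13.6],0],
  [[270,-185,0],[0,0,13.6],0],
  [[305,-209,0],[0,0,13.6],0],
  [[340,-233,0],[0,0,13.6],0],
  [[367,-252,0],[0,0,13.6],0],
  [[380,-290,0],[0,0,13.6],0],
  [[393,-330,0],[0,0,13.6],0],
  [[405,-370,10],[0,0,13.6],0],
  [[417,-410,20],[0,0,13.6],0],
  [[430,-450,30],[0,0,13.6],0],
  [[442,-490,40],[0,0,13.6],0],
  [[454,-530,50],[0,0,13.6],0],
  [[466,-570,70],[0,0,13.6],0],
  [[477,-602,90],[0,0,13.6],0],
  [[477,-602,103],[0,0,13.6],0],
  [[477,-602,103],[0,0,13.6],0],
])

```text
time_s: 3.45
ee_pos: [0.4739, 0.0655, 0.1994]
ee_rot: [0.0, 1.0, 0.001, -0.002]
contact_force: [-0.1, -1.2, -1.0]
finger_gap: -0.0001
```

```bash
python3 - <<'E'
from h import *
np.set_printoptions(precision=4,suppress=True)
s=save('wrist','w1.png'); print(-np.array(s['R']).T@s['t'], s['R'])
C=(.562,.066)
for X in [(*C,.075),(.617,.037,.045)]: print(proj(s,X))
st=sense(); p=st['ee_pos']; print(st['qpos'])
for z in (.073,.086): print('tip',z,proj(s,[p[0],p[1],p[2]-z]))
for th in ['ring_mark','pointer','ring_centre','siren_ring']: print(th,[(round(d['p'],2),w(s,d['centre'])) for d in spot_in(th,'wrist')[:2]])
b=save('side','s1.png')
cv2.imwrite('pics/v1.png',np.vstack([cv2.resize(s['frame'][:,:,::-1],(480,360)),cv2.resize(b['frame'][120:250,200:374,::-1],(320,240))[:, :].copy() if 0 else np.pad(cv2.resize(b['frame'][120:250,200:374,::-1],(320,239)),((0,0),(0,160),(0,0)))]))
E
```

```text
[0.5412 0.0653 0.2687] [[ 0.0005 -1.      0.0011]
 [-0.9637 -0.0002  0.2671]
 [-0.2671 -0.0012 -0.9637]]
[256.6979  89.0429]
[296.2653  13.2915]
[-0.0193  0.4192 -0.2548  2.0504  0.162   0.6926 -1.9499]
tip 0.073 [259.1707 239.7249]
tip 0.086 [259.0606 230.772 ]
ring_mark [(0.62, array([0.5721, 0.067 , 0.0755]))]
pointer [(0.82, array([0.5302, 0.0021, 0.0413]))]
ring_centre [(0.56, array([ 0.5291, -0.0013,  0.0408]))]
siren_ring [(0.75, array([0.5728, 0.0651, 0.0679]))]
```

View pics/v1.png

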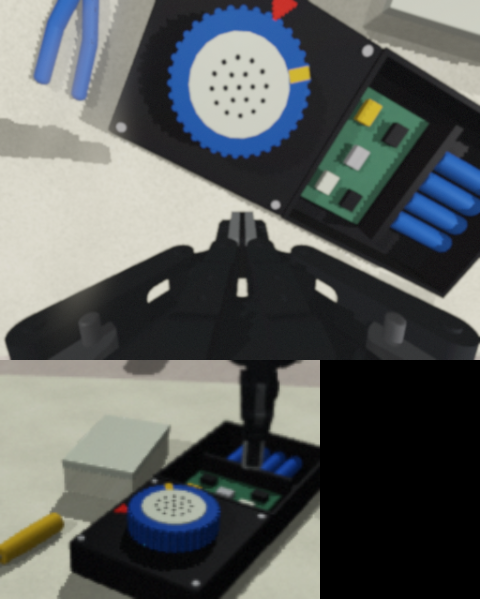

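```bash
cat >> h.py <<'E'
def ang(s,guess=(.562,.066),ptr=-28.0):
    """centre, mark angle deg relative pointer"""
    c0=proj(s,(*guess,.075)); yy,xx=np.mgrid[:384,:512]
    hsv=cv2.cvtColor(np.ascontiguousarray(s['frame']),cv2.COLOR_RGB2HSV); H,S,V=[hsv[...,i].astype(int) for i in range(3)]
    ye=np.argwhere((H>18)&(H<32)&(S>130)&(V>90)&(np.hypot(xx-c0[0],yy-c0[1])<110))[:,::-1]
    if not len(ye): return None,0
    Q=np.array([ray(s,q,.073)[:2] for q in ye])-guess; r=np.hypot(*Q.T); Q=Q[(r>.039)&(r<.052)]
    m=Q.mean(0); return np.degrees(np.arctan2(m[1],m[0]))-ptr,len(Q)
E
python3 - <<'E'
from h import *
np.set_printoptions(precision=4,suppress=True)
s=snapshot('wrist'); near,H,S,V=ringmeas(s,proj(s,(.562,.066,.075)),70)
n,l,st,ce=cv2.connectedComponentsWithStats((near&(S<60)&(V>110)).astype(np.uint8)); k=1+np.argmax(st[1:,4])
p=np.argwhere(l==k)[:,::-1]; h=cv2.convexHull(p.astype(np.int32))[:,0]
from scipy.optimize import least_squares
W=np.array([ray(s,q,.075)[:2] for q in h]); f=least_squares(lambda v:np.hypot(*(W-v[:2]).T)-v[2],[.562,.066,.037]); print(st[k],f.x,np.abs(f.fun).max())
hull=cv2.convexHull(np.argwhere(near&(H>100)&(H<125)&(S>120)&(V>60))[:,::-1].astype(np.int32))[:,0]
W=np.array([ray(s,q,.073)[:2] for q in hull]); f=least_squares(lambda v:np.hypot(*(W-v[:2]).T)-v[2],[.562,.066,.053]); print('ring',f.x,np.abs(f.fun).max())
full=((H<6)|(H>174))&(S>150)&(V>90); r=np.argwhere(full)[:,::-1]; P=np.array([ray(s,q,.045)[:2] for q in r]);P=P[np.hypot(*(P-f.x[:2]).T)<.09]; d=P.mean(0)-f.x[:2]; print('ptr',len(P),np.degrees(np.arctan2(d[1],d[0])),np.hypot(*d), np.hypot(*(P-f.x[:2]).T).min())
print(ang(s,f.x[:2]))
E
```

```text
[ 200   38  122  112 9190] [0.5597 0.0659 0.0376] 0.009972801830689472
ring [0.5589 0.066  0.0476] 0.0015869213448400643
ptr 490 -26.994708903429686 0.0705308437910193 0.05997737191431814
(np.float64(-49.40406286863502), 216)
```

send_rows([
  [[0,0,40],[0,0,0],0],
  [[0,0,65],[0,0,0],0],
  [[0,0,75],[0,0,0],0],
  [[8,0,75],[0,0,0],0],
  [[15,0,75],[0,0,0],0],
  [[19,0,75],[0,0,0],0],
  [[21,0,75],[0,0,0],0],
  [[23,0,75],[0,0,0],0],
  [[23,0,75],[0,0,0],0],
])

```text
time_s: 4.7
ee_pos: [0.4961, 0.0654, 0.1261]
ee_rot: [0.0, 1.0, 0.0, -0.002]
contact_force: [-7.4, 1.2, 5.3]
finger_gap: -0.0
```

send_rows([
  [[0,4,0],[0,0,0],0],
  [[0,9,0],[0,0,0],0],
  [[0.5,15,0],[0,0,0],0],
  [[1.5,21,0],[0,0,0],0],
  [[3,26,0],[0,0,0],0],
  [[5,31,0],[0,0,0],0],
  [[8,36,0],[0,0,0],0],
  [[11,41,0],[0,0,0],0],
  [[15,45,0],[0,0,0],0],
  [[15,45,0],[0,0,0],0],
])

```text
time_s: 5.7
ee_pos: [0.5135, 0.0194, 0.1259]
ee_rot: [0.0, 1.0, -0.001, 0.0]
contact_force: [0.5, -0.0, -0.5]
finger_gap: -0.0001
```

```bash
python3 - <<'E'
from h import *
np.set_printoptions(precision=4,suppress=True)
for c in ['scene','side','wrist']: print(c,ang(save(c,c+'2.png'),(.560,.066),-27.5))
st=sense(); print(st['ee_pos'],st['contact_force'],st['qpos'])
E
```

```text
scene (np.float64(-20.26883668841647), 13)
side (np.float64(-25.94648781956886), 12)
wrist (np.float64(-22.74254957321549), 485)
[0.5133 0.0203 0.126 ] [-0.5226  0.0836  0.2549] [ 0.0431  0.5947 -0.2154  1.9968  0.2232  0.5714 -1.8961]
```

```bash
cat > path.py <<'E'
import numpy as np,sys
C=np.array([.560,.066])*1000
def orbit(Rp,a=11,b=6.5):
    """dense TCP loop in mm from west corner start (theta=180), ACW"""
    P=[]
    for off,t0 in [((a,b),180),((-a,b),270),((-a,-b),360),((a,-b),450)]:
        for t in np.radians(np.arange(t0,t0+90.1,1)): P.append(C+Rp*np.array([np.cos(t),np.sin(t)])-off)
    P=np.array(P); P=np.vstack([P,P,P,P[:1]]); s=np.r_[0,np.cumsum(np.hypot(*np.diff(P,axis=0).T))]; return P,s
def at(s0,Rp):
    P,s=orbit(Rp); return np.array([np.interp(s0,s,P[:,i]) for i in (0,1)])
def rows(cmd,s0,s1,n,Rp):
    """tool x=world x, tool y=-world y"""
    for x in np.linspace(s0,s1,n):
        d=at(x,Rp)-cmd; print([[float(round(2*d[0])/2),float(round(-2*d[1])/2),0],[0,0,0],0],end=', ')
    print('\nend cmd',cmd+np.array([round(2*d[0])/2,round(2*d[1])/2]), 'loop',orbit(Rp)[1][-1]/3)
E
python3 - <<'E'
from path import *
rows(np.array([513.4,20.2]),42,180,19,50.5)
E
```

```text
[[1.5, -2.0, 0], [0, 0, 0], 0], [[7.5, 2.5, 0], [0, 0, 0], 0], [[14.5, 6.5, 0], [0, 0, 0], 0], [[21.5, 9.0, 0], [0, 0, 0], 0], [[29.0, 11.0, 0], [0, 0, 0], 0], [[36.5, 11.0, 0], [0, 0, 0], 0], [[44.5, 11.0, 0], [0, 0, 0], 0], [[52.0, 11.0, 0], [0, 0, 0], 0], [[59.5, 11.0, 0], [0, 0, 0], 0], [[67.0, 10.5, 0], [0, 0, 0], 0], [[74.5, 8.0, 0], [0, 0, 0], 0], [[81.5, 5.0, 0], [0, 0, 0], 0], [[88.0, 1.0, 0], [0, 0, 0], 0], [[94.0, -4.0, 0], [0, 0, 0], 0], [[98.5, -10.0, 0], [0, 0, 0], 0], [[102.5, -16.5, 0], [0, 0, 0], 0], [[105.5, -23.5, 0], [0, 0, 0], 0], [[107.5, -31.0, 0], [0, 0, 0], 0], [[108.0, -38.5, 0], [0, 0, 0], 0], 
end cmd [621.4  58.7] loop 387.29683072087687
```

send_rows([
  [[1.5,-2,0],[0,0,0],0],
  [[7.5,2.5,0],[0,0,0],0],
  [[14.5,6.5,0],[0,0,0],0],
  [[21.5,9,0],[0,0,0],0],
  [[29,11,0],[0,0,0],0],
  [[36.5,11,0],[0,0,0],0],
  [[44.5,11,0],[0,0,0],0],
  [[52,11,0],[0,0,0],0],
  [[59.5,11,0],[0,0,0],0],
  [[67,10.5,0],[0,0,0],0],
  [[74.5,8,0],[0,0,0],0],
  [[81.5,5,0],[0,0,0],0],
  [[88,1,0],[0,0,0],0],
  [[94,-4,0],[0,0,0],0],
  [[98.5,-10,0],[0,0,0],0],
  [[102.5,-16.5,0],[0,0,0],0],
  [[105.5,-23.5,0],[0,0,0],0],
  [[107.5,-31,0],[0,0,0],0],
  [[108,-38.5,0],[0,0,0],0],
  [[108,-38.5,0],[0,0,0],0],
])

```text
time_s: 7.85
ee_pos: [0.6225, 0.0614, 0.1264]
ee_rot: [-0.001, 1.0, 0.001, 0.002]
contact_force: [3.9, -0.5, -3.7]
finger_gap: -0.0004
```

```bash
python3 - <<'E'
from h import *
np.set_printoptions(precision=4,suppress=True)
for c in ['scene','side','wrist']: print(c,ang(save(c,c+'3.png'),(.560,.066),-27.5))
st=sense(); print(st['ee_pos'],st['contact_force'],st['qpos'])
E
```

```text
scene (np.float64(nan), 0)
side (np.float64(136.13887677445624), 12)
wrist (None, 0)
[0.6225 0.0613 0.1265] [ 4.8467  0.0959 -4.1589] [-0.018   0.73   -0.2136  1.7033  0.211   0.7261 -1.9063]h.py:23: RuntimeWarning: Mean of empty slice.
  m=Q.mean(0); return np.degrees(np.arctan2(m[1],m[0]))-ptr,len(Q)
  ret = um.true_divide(
```

```bash
python3 - <<'E'
from path import *
rows(np.array([621.4,58.7]),187,320,19,50.5)
E
```

```text
[[0.0, -7.0, 0], [0, 0, 0], 0], [[0.0, -14.5, 0], [0, 0, 0], 0], [[-0.5, -22.0, 0], [0, 0, 0], 0], [[-2.5, -29.0, 0], [0, 0, 0], 0], [[-5.0, -36.0, 0], [0, 0, 0], 0], [[-8.5, -42.5, 0], [0, 0, 0], 0], [[-13.5, -48.0, 0], [0, 0, 0], 0], [[-18.5, -53.0, 0], [0, 0, 0], 0], [[-25.0, -57.5, 0], [0, 0, 0], 0], [[-31.5, -60.5, 0], [0, 0, 0], 0], [[-38.5, -63.0, 0], [0, 0, 0], 0], [[-45.5, -64.0, 0], [0, 0, 0], 0], [[-53.0, -64.5, 0], [0, 0, 0], 0], [[-60.5, -64.5, 0], [0, 0, 0], 0], [[-68.0, -64.5, 0], [0, 0, 0], 0], [[-75.5, -64.0, 0], [0, 0, 0], 0], [[-82.5, -63.5, 0], [0, 0, 0], 0], [[-89.5, -61.5, 0], [0, 0, 0], 0], [[-96.5, -58.0, 0], [0, 0, 0], 0], 
end cmd [524.9 116.7] loop 387.29683072087687
```

send_rows([
  [[0,-7,0],[0,0,0],0],
  [[0,-14.5,0],[0,0,0],0],
  [[-0.5,-22,0],[0,0,0],0],
  [[-2.5,-29,0],[0,0,0],0],
  [[-5,-36,0],[0,0,0],0],
  [[-8.5,-42.5,0],[0,0,0],0],
  [[-13.5,-48,0],[0,0,0],0],
  [[-18.5,-53,0],[0,0,0],0],
  [[-25,-57.5,0],[0,0,0],0],
  [[-31.5,-60.5,0],[0,0,0],0],
  [[-38.5,-63,0],[0,0,0],0],
  [[-45.5,-64,0],[0,0,0],0],
  [[-53,-64.5,0],[0,0,0],0],
  [[-60.5,-64.5,0],[0,0,0],0],
  [[-68,-64.5,0],[0,0,0],0],
  [[-75.5,-64,0],[0,0,0],0],
  [[-82.5,-63.5,0],[0,0,0],0],
  [[-89.5,-61.5,0],[0,0,0],0],
  [[-96.5,-58,0],[0,0,0],0],
  [[-96.5,-58,0],[0,0,0],0],
])

```text
time_s: 10.0
ee_pos: [0.522, 0.1205, 0.1262]
ee_rot: [-0.002, 1.0, 0.001, -0.001]
contact_force: [-2.9, 5.4, 3.3]
finger_gap: -0.0003
```

```bash
python3 - <<'E' 2>/dev/null
from h import *
np.set_printoptions(precision=4,suppress=True)
for c in ['scene','side','wrist']: print(c,ang(save(c,c+'4.png'),(.560,.066),-27.5))
st=sense(); print(st['ee_pos'],st['contact_force'],st['qpos'])
from path import *
rows(np.array([524.9,116.7]),327,460,19,50.5)
E
```

```text
scene (np.float64(-61.18271004946834), 13)
side (np.float64(-66.12250244922906), 6)
wrist (np.float64(-65.19833867370791), 451)
[0.522  0.1205 0.1261] [-4.1869  5.921   4.6218] [-0.1412  0.6215 -0.2162  1.9384  0.2137  0.6057 -2.0629]
[[-6.0, 3.5, 0], [0, 0, 0], 0], [[-11.5, 8.5, 0], [0, 0, 0], 0], [[-16.5, 14.0, 0], [0, 0, 0], 0], [[-20.5, 20.0, 0], [0, 0, 0], 0], [[-23.5, 27.0, 0], [0, 0, 0], 0], [[-25.5, 34.0, 0], [0, 0, 0], 0], [[-26.5, 41.0, 0], [0, 0, 0], 0], [[-26.5, 48.5, 0], [0, 0, 0], 0], [[-26.5, 56.0, 0], [0, 0, 0], 0], [[-26.0, 63.5, 0], [0, 0, 0], 0], [[-24.5, 70.5, 0], [0, 0, 0], 0], [[-22.0, 77.5, 0], [0, 0, 0], 0], [[-18.5, 84.0, 0], [0, 0, 0], 0], [[-14.5, 90.0, 0], [0, 0, 0], 0], [[-9.0, 95.5, 0], [0, 0, 0], 0], [[-3.0, 99.5, 0], [0, 0, 0], 0], [[3.5, 103.0, 0], [0, 0, 0], 0], [[10.5, 106.0, 0], [0, 0, 0], 0], [[17.5, 107.5, 0], [0, 0, 0], 0], 
end cmd [542.4   9.2] loop 387.29683072087687
```

send_rows([
  [[-6,3.5,0],[0,0,0],0],
  [[-11.5,8.5,0],[0,0,0],0],
  [[-16.5,14,0],[0,0,0],0],
  [[-20.5,20,0],[0,0,0],0],
  [[-23.5,27,0],[0,0,0],0],
  [[-25.5,34,0],[0,0,0],0],
  [[-26.5,41,0],[0,0,0],0],
  [[-26.5,48.5,0],[0,0,0],0],
  [[-26.5,56,0],[0,0,0],0],
  [[-26,63.5,0],[0,0,0],0],
  [[-24.5,70.5,0],[0,0,0],0],
  [[-22,77.5,0],[0,0,0],0],
  [[-18.5,84,0],[0,0,0],0],
  [[-14.5,90,0],[0,0,0],0],
  [[-9,95.5,0],[0,0,0],0],
  [[-3,99.5,0],[0,0,0],0],
  [[3.5,103,0],[0,0,0],0],
  [[10.5,106,0],[0,0,0],0],
  [[17.5,107.5,0],[0,0,0],0],
  [[17.5,107.5,0],[0,0,0],0],
])

```text
time_s: 12.15
ee_pos: [0.5423, 0.0041, 0.1256]
ee_rot: [0.003, 1.0, -0.002, -0.001]
contact_force: [-3.0, -9.1, 0.1]
finger_gap: 0.0001
```

```bash
python3 - <<'E' 2>/dev/null
from h import *
np.set_printoptions(precision=4,suppress=True)
for c in ['scene','side','wrist']: print(c,ang(save(c,c+'5.png'),(.560,.066),-27.5))
st=sense(); print(st['ee_pos'],st['contact_force'],st['qpos'])
from path import *
rows(np.array([542.4,9.2]),467,600,19,50.5)
E
```

```text
scene (np.float64(81.27667553929183), 10)
side (np.float64(82.93212903676314), 10)
wrist (np.float64(84.14270541233789), 387)
[0.5421 0.0041 0.1257] [-2.1255 -9.2452  0.4308] [ 0.0701  0.6289 -0.2116  1.9234  0.2255  0.6135 -1.863 ]
[[7.0, 0.0, 0], [0, 0, 0], 0], [[14.5, 0.0, 0], [0, 0, 0], 0], [[22.0, 0.0, 0], [0, 0, 0], 0], [[29.0, 0.0, 0], [0, 0, 0], 0], [[36.5, -0.5, 0], [0, 0, 0], 0], [[43.5, -2.0, 0], [0, 0, 0], 0], [[50.5, -5.0, 0], [0, 0, 0], 0], [[57.0, -8.5, 0], [0, 0, 0], 0], [[62.5, -13.0, 0], [0, 0, 0], 0], [[68.0, -18.5, 0], [0, 0, 0], 0], [[72.0, -24.5, 0], [0, 0, 0], 0], [[75.5, -31.0, 0], [0, 0, 0], 0], [[77.5, -38.0, 0], [0, 0, 0], 0], [[79.0, -45.5, 0], [0, 0, 0], 0], [[79.0, -53.0, 0], [0, 0, 0], 0], [[79.0, -60.0, 0], [0, 0, 0], 0], [[79.0, -67.5, 0], [0, 0, 0], 0], [[78.0, -75.0, 0], [0, 0, 0], 0], [[75.5, -82.0, 0], [0, 0, 0], 0], 
end cmd [617.9  91.2] loop 387.29683072087687
```

send_rows([
  [[7,0,0],[0,0,0],0],
  [[14.5,0,0],[0,0,0],0],
  [[22,0,0],[0,0,0],0],
  [[29,0,0],[0,0,0],0],
  [[36.5,-0.5,0],[0,0,0],0],
  [[43.5,-2,0],[0,0,0],0],
  [[50.5,-5,0],[0,0,0],0],
  [[57,-8.5,0],[0,0,0],0],
  [[62.5,-13,0],[0,0,0],0],
  [[68,-18.5,0],[0,0,0],0],
  [[72,-24.5,0],[0,0,0],0],
  [[75.5,-31,0],[0,0,0],0],
  [[77.5,-38,0],[0,0,0],0],
  [[79,-45.5,0],[0,0,0],0],
  [[79,-53,0],[0,0,0],0],
  [[79,-60,0],[0,0,0],0],
  [[79,-67.5,0],[0,0,0],0],
  [[78,-75,0],[0,0,0],0],
  [[75.5,-82,0],[0,0,0],0],
  [[75.5,-82,0],[0,0,0],0],
])

```text
time_s: 14.3
ee_pos: [0.6178, 0.0942, 0.1266]
ee_rot: [-0.001, 1.0, 0.001, 0.001]
contact_force: [4.3, 2.5, 0.9]
finger_gap: 0.0
```

```bash
python3 - <<'E' 2>/dev/null
from h import *
np.set_printoptions(precision=4,suppress=True)
for c in ['scene','side','wrist']: print(c,ang(save(c,c+'6.png'),(.560,.066),-27.5))
st=sense(); print(st['ee_pos'],st['contact_force'],st['qpos'])
from path import *
rows(np.array([617.9,91.2]),607,690,12,50.5)
E
```

```text
scene (np.float64(-121.35927644860044), 10)
side (np.float64(-120.33568718537637), 10)
wrist (None, 0)
[0.6178 0.0933 0.1264] [ 5.4559  3.4113 -0.1447] [-0.0697  0.7303 -0.2139  1.7034  0.2108  0.7283 -1.9582]
[[-3.0, -6.0, 0], [0, 0, 0], 0], [[-7.0, -12.5, 0], [0, 0, 0], 0], [[-12.5, -18.0, 0], [0, 0, 0], 0], [[-18.0, -23.0, 0], [0, 0, 0], 0], [[-24.5, -26.5, 0], [0, 0, 0], 0], [[-31.5, -29.5, 0], [0, 0, 0], 0], [[-39.0, -31.0, 0], [0, 0, 0], 0], [[-46.5, -32.0, 0], [0, 0, 0], 0], [[-54.0, -32.0, 0], [0, 0, 0], 0], [[-61.5, -32.0, 0], [0, 0, 0], 0], [[-69.0, -32.0, 0], [0, 0, 0], 0], [[-76.5, -31.0, 0], [0, 0, 0], 0], 
end cmd [541.4 122.2] loop 387.29683072087687
```

send_rows([
  [[-3,-6,0],[0,0,0],0],
  [[-7,-12.5,0],[0,0,0],0],
  [[-12.5,-18,0],[0,0,0],0],
  [[-18,-23,0],[0,0,0],0],
  [[-24.5,-26.5,0],[0,0,0],0],
  [[-31.5,-29.5,0],[0,0,0],0],
  [[-39,-31,0],[0,0,0],0],
  [[-46.5,-32,0],[0,0,0],0],
  [[-54,-32,0],[0,0,0],0],
  [[-61.5,-32,0],[0,0,0],0],
  [[-69,-32,0],[0,0,0],0],
  [[-76.5,-31,0],[0,0,0],0],
  [[-76.5,-31,0],[0,0,0],0],
])

```text
time_s: 15.75
ee_pos: [0.5384, 0.1291, 0.1265]
ee_rot: [-0.004, 1.0, 0.002, -0.001]
contact_force: [-5.0, 16.3, 7.2]
finger_gap: -0.0001
```

```bash
python3 - <<'E' 2>/dev/null
from h import *
np.set_printoptions(precision=4,suppress=True)
im=[]
for c in ['scene','side','wrist']:
    s=save(c,c+'7.png'); print(c,ang(s,(.560,.066),-27.5)); im.append(s['frame'][:,:,::-1])
st=sense(); print(st['ee_pos'],st['contact_force'],st['qpos'])
cv2.imwrite('pics/v7.png',cv2.resize(im[2],(640,480)))
from path import *
rows(np.array([541.4,122.2]),693,725,9,50.5)
E
```

```text
scene (np.float64(-11.465332115143816), 12)
side (np.float64(-16.001351207939607), 12)
wrist (np.float64(-13.132441591793857), 374)
[0.5385 0.1291 0.1265] [-4.8207 14.5365  7.7313] [-0.1441  0.6423 -0.2209  1.8928  0.211   0.6292 -2.0598]
[[-3.0, 0.5, 0], [0, 0, 0], 0], [[-7.0, 1.5, 0], [0, 0, 0], 0], [[-10.5, 2.5, 0], [0, 0, 0], 0], [[-14.5, 4.0, 0], [0, 0, 0], 0], [[-18.0, 6.0, 0], [0, 0, 0], 0], [[-21.5, 8.5, 0], [0, 0, 0], 0], [[-24.5, 10.5, 0], [0, 0, 0], 0], [[-27.5, 13.5, 0], [0, 0, 0], 0], [[-30.0, 16.0, 0], [0, 0, 0], 0], 
end cmd [511.4 106.2] loop 387.29683072087687
```

View pics/v7.png

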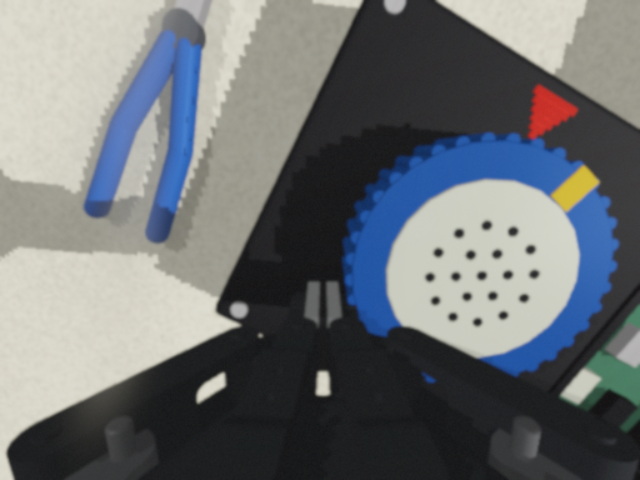

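```bash
cat > fin.py <<'E'
from h import *
from scipy.optimize import least_squares
def fin(s):
    yy,xx=np.mgrid[:384,:512]; c0=proj(s,(.56,.066,.075)); hsv=cv2.cvtColor(np.ascontiguousarray(s['frame']),cv2.COLOR_RGB2HSV); H,S,V=[hsv[...,i].astype(int) for i in range(3)]
    g=np.stack([xx.ravel(),yy.ravel()],1)
    def pts(m,z): return np.array([ray(s,q,z)[:2] for q in np.argwhere(m)[:,::-1]])
    near=np.hypot(xx-c0[0],yy-c0[1])<150
    W=pts((S<60)&(V>110)&near,.075); W=W[np.hypot(*(W-[.56,.066]).T)<.042]
    hull=cv2.convexHull((W*1e5).astype(np.int32))[:,0]/1e5
    f=least_squares(lambda v:np.hypot(*(hull-v).T)-.037,[.56,.066],loss='soft_l1',f_scale=.001); c=f.x
    P=pts(((H<6)|(H>174))&(S>140)&(V>80)&near,.045); P=P[np.hypot(*(P-c).T)<.095]
    d=np.hypot(*(P-c).T); tip=P[d<d.min()+.003].mean(0)-c; m=P.mean(0)-c
    Y=pts((H>18)&(H<32)&(S>130)&(V>90)&near,.073)-c; r=np.hypot(*Y.T); Y=Y[(r>.039)&(r<.052)].mean(0)
    A=lambda v:float(np.degrees(np.arctan2(v[1],v[0])))
    return dict(c=c,ptr=A(m),tip=A(tip),mind=d.min(),mark=A(Y),rel=A(Y)-A(m))
E
python3 - <<'E'
from fin import *
for c in ['wrist','scene','side']: print(c,fin(snapshot(c)))
E
```

```text
wrist {'c': array([0.56019315, 0.06779674]), 'ptr': -28.57860788141367, 'tip': -28.035836473265352, 'mind': np.float64(0.05825196874802146), 'mark': -42.457693914995886, 'rel': -13.879086033582215}
scene {'c': array([0.56378471, 0.06575119]), 'ptr': -27.12394891651525, 'tip': -27.462565769895956, 'mind': np.float64(0.058103737655431614), 'mark': -41.814016224208814, 'rel': -14.690067307693564}
side {'c': array([0.55696879, 0.0679452 ]), 'ptr': -28.106551297556173, 'tip': -27.02005039775817, 'mind': np.float64(0.06708061585672409), 'mark': -42.38071466229474, 'rel': -14.27416336473857}
```

send_rows([
  [[-3,0.5,0],[0,0,0],0],
  [[-7,1.5,0],[0,0,0],0],
  [[-10.5,2.5,0],[0,0,0],0],
  [[-10.5,2.5,0],[0,0,0],0],
])

```text
time_s: 16.45
ee_pos: [0.5283, 0.1244, 0.1263]
ee_rot: [-0.003, 1.0, 0.002, -0.001]
contact_force: [-3.9, 10.9, 6.3]
finger_gap: 0.0001
```

```bash
python3 - <<'E'
from fin import *
for c in ['wrist','scene','side']: r=fin(snapshot(c)); print(c,r['ptr'],r['tip'],r['rel'])
st=sense(); print(st['ee_pos'],st['contact_force'],st['time_s'])
E
```

```text
wrist -28.603113967788158 -28.162415219029484 -1.558414038789838
scene -26.940660047069734 -27.447948036363936 -1.2626772130687876
side -27.993806956560988 -26.879329866519313 -2.7383167114819855
[0.52830578 0.12447693 0.12627179] [-3.3866842  10.84133895  5.60563948] 16.6
```

send_rows([
  [[-1.5,0.5,0],[0,0,0],0],
  [[-1.5,0.5,0],[0,0,0],0],
  [[-3,-4,0],[0,0,0],0],
  [[-5,-9,0],[0,0,0],0],
  [[-9,-18,0],[0,0,0],0],
  [[-12,-25,-10],[0,0,0],0],
  [[-12,-25,-50],[0,0,0],0],
  [[-12,-25,-90],[0,0,0],0],
  [[-12,-25,-100],[0,0,0],0],
  [[-12,-25,-100],[0,0,0],0],
])

```text
time_s: 17.6
ee_pos: [0.5193, 0.1453, 0.228]
ee_rot: [-0.0, 1.0, -0.0, 0.002]
contact_force: [0.5, -0.0, -0.2]
finger_gap: -0.0003
```

```bash
python3 - <<'E'
from fin import *
im=[]
for c in ['wrist','scene','side']:
    s=save(c,c+'9.png'); r=fin(s); print(c,r['ptr'],r['tip'],r['rel']); im.append(s['frame'][:,:,::-1])
st=sense(); print(st['ee_pos'],st['contact_force'],st['time_s'])
s=snapshot('scene')
for th,c in [('cutters','scene'),('carton','scene'),('driver','scene')]: print(th,[w(s,d['centre']).round(4) for d in spot_in(th,c)[:1]])
cv2.imwrite('pics/v9.png',np.vstack([cv2.resize(im[0],(400,300)),cv2.resize(im[1][110:245,170:350],(400,300))]))
E
```

```text
wrist -27.895037097026524 -27.566723719572053 -0.45354602691794454
scene -26.958396366652504 -27.468123796066322 0.4354539566363975
side -28.656025093798043 -27.60908104086157 -2.2198438441846413
[0.51748224 0.14443311 0.22462462] [-0.00514654  0.61977121 -0.49248745] 17.75
cutters [array([0.631 , 0.2126, 0.0104])]
carton [array([ 0.6689, -0.1439,  0.0471])]
driver [array([0.7408, 0.0629, 0.0191])]
```

View pics/v9.png

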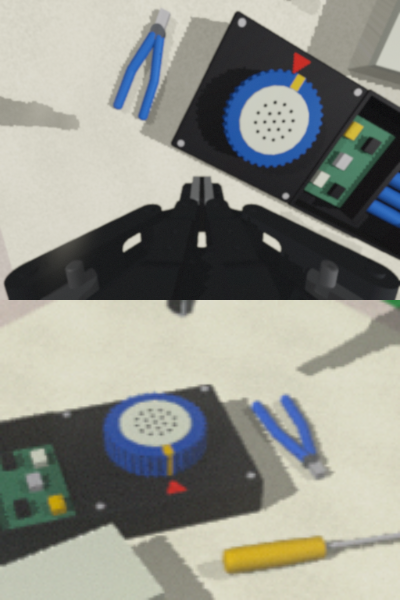

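The picture shows the mark at (298,83), lined up with the pointer tip at (300,70). The other objects are where they started.

```bash
python3 -c "
from plant import *
print(job_done())"
```

```text
the job is handed in; nothing more can be done
None
```

I slackened the ring as asked and handed the job in at about 18 s. The shut fingertips pushed the rim anticlockwise from about −50° up to the pointer and then two full turns further. I checked the angle between pushes, reading about −23, 136, 296, 443, 600, 706 and 718°, and finished at about 720°.

- **Mark at the pointer:** with the arm clear, the three cameras put the mark at −0.5° (wrist), +0.4° (scene) and −2.2° (side) from the pointer. The side camera disagrees slightly, but its view of the mark is the coarsest.
- **Arm clear:** the wrist force was near zero with the arm raised. The highest reading, taken at the end of each move, was about 16 N.
- **Other objects:** the scene camera found the cutters, carton and screwdriver within about 4 mm of where they were at the start. That is within its error.

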